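Roll the toppled spray can to the middle of the gap

TASK

A spray can has toppled over and lies on the cork liner between the jewellery box and the sunglasses case, too near one of them for a hand to get in. Without gripping or lifting it, roll it along the liner by pushing lightly on its top with the fingertips (not on its side), until it lies still between the two with at least 10 cm of room from the can to the jewellery box and likewise to the sunglasses case. Disturb nothing else, not even the comb lying flat there, and take the hand off the can.

Things in the scene. Friction and masses are not known exactly. Their poses are not given: they have to be found in the camera images.
- liner: cork shelf liner, a fixed flat sheet 400 x 680 x 3 mm on the white shelf; origin at the centre of its underside. Its y axis is the long way, along which box, can and case stand in a row (+y is the robot's left). The cork brakes the can: it stops and stays within some millimetres of where a slow push ends, so it can be rolled in several strokes
- spray_can: aluminium spray can lying on its side on the liner, cap towards the robot. Straight round body 65 mm across, 150 mm long; beyond it shoulder and white cap, 45 mm more. About 0.26 kg. Origin on its axis, mid straight body, 35.5 mm above the shelf (its top is 68 mm above the shelf). x runs along the can to the cap; y and z turn as it rolls. Its axis moves half as far as a fingertip rolling it from the top
- can_bottom (a point): the point on the can's axis at the bottom end of the straight body (75 mm from its origin, away from the cap)
- can_shoulder (a point): the point on the can's axis at the cap end of the straight body (75 mm from its origin, towards the cap)
- jewellery_box: clear acrylic jewellery box with a shut flip lid, standing on the liner, loose; 120 mm (its x) by 160 mm (its y) by 65 mm high, so its side faces are 80 mm either way along its y from its origin; origin at the centre of its underside. It is at the left or the right end of the row
- glasses_case: black plastic sunglasses case, standing on the liner, loose; 70 mm (its x) by 160 mm (its y) by 58 mm high, so its end faces are 80 mm either way along its y from its origin; origin at the centre of its underside. It is at the other end of the row
- comb: wide-toothed black plastic comb lying flat on the liner on the other side of the row's middle from where the can starts, 130 mm long (its x), 34 mm wide, 5 mm thick; origin under its middle. With the can midway between box and case it lies about 30 mm clear of the can (never under 15 mm)
- dish: low white ceramic dish, 120 mm in diameter and 22 mm high, on the liner beyond the can; origin at the centre of its underside
- hair_clip_a: a flat steel hair clip, 50 x 7 x 7 mm, lying in the dish; origin at the centre of its underside
- hair_clip_b: a flat steel hair clip, 50 x 7 x 7 mm, lying in the dish; origin at the centre of its underside
- hair_clip_c: a flat steel hair clip, 50 x 7 x 7 mm, lying in the dish; origin at the centre of its underside
- shoehorn: stainless shoehorn lying on the liner beyond the row, 190 mm long (along its y), 45 mm wide, 9 mm high; origin under its middle
- hanger_a: a pale wooden clothes hanger lying flat on the white shelf to the left, 425 mm long (along its x) and 14 mm thick, steel hook along its +y; origin under the middle of the wood
- hanger_b: a pale wooden clothes hanger lying flat on the white shelf to the right, 425 mm long (along its x) and 14 mm thick, steel hook along its +y; origin under the middle of the wood
Mind the look-alikes: they are no part of the job. Leave any blue look-alike of the jewellery_box alone.

How it is judged:
By the outcome, as a careful person would: the job done as asked, in the order asked, and still so for the second after the job is handed in, with the robot touching nothing.
It also fails if it takes over 48 s, if anything falls off the work surface, if the arm or the gripper's body presses on something with over 40 N, if the wrist force passes 120 N, or if a joint passes its speed limit or range.

ROBOT

A 6-joint arm with a two-finger parallel gripper is mounted at the origin on the work surface. World frame = base frame: x ahead of the robot, y to its left, z up, the work surface at z = 0. Lengths are in m, angles in rad, forces in N, time in s.
With the tool pointing down it reaches from about 0.3 to 0.825 m from the base axis. Payload 5.4 kg.
Tool frame: the origin (TCP) lies at the very end of the fingers, on their centre line; the grasp point (between the pads) lies 19 mm behind it; z points along the fingers, y is the line along which they close (so a half turn about z gives the same grasp; the last joint's range is limited). The gripper opens to 92 mm and grips with 3 to 60 N. Pads are 20 mm wide; open, the fingers measure 128 mm over their backs; the gripper's body (75 mm by 189 mm) begins 69 mm behind the grasp point.
Start: joints at [-1.539, 0.158, 1.597, -0, 1.386, -0.21], TCP at [0.138, -0.558, 0.215] pointing down, gripper open.
Joint ranges: [-2.91, 2.91], [-0.94, 2.29], [0.18, 2.7], [-1.29, 4.43], [0.17, 2.64], [-3, 3]. Speed limits (rad/s): [2.57, 2.57, 3.14, 3.14, 3.14, 3.14].

INTERFACE

Orientations are given as a unit quaternion [w, x, y, z].
In Python, from plant import robot gives the robot as it stands.
- The arm moves only by the tool play_rows, never from a script. Its argument "motion" is one flat list of numbers, 5 for each row, row after row: the shift along the tool's x, y, z in m, then the turn about the tool's z in degrees, then the finger opening in m, from 0 to 0.0919. In form: [tx, ty, tz, yaw, fingers, tx, ty, tz, yaw, fingers, ...]. A call has exactly 8 rows; each row shifts and turns the commanded pose from where the row before left it, along the tool's axes as they then stand; what a row does not reach is not made up. A row lasts 1/12 s, in which the tool goes at most 41.7 mm and 7.16 degrees, less where a joint would pass 70% of its speed; a pose out of reach is approached as far as the arm can. A call is refused whole if a number of a shift passes 0.0417 or a number of a turn 7.16, either way. A call with a gripper value outside its range is refused whole. The fingers move at their own pace and stop on an object; "newtons" is the grip in N (left out, the last holds). Time passes only in rows, so rows that do not move let the fingers close, or fill a call up. It gives the time, the measured TCP pose, the force, the opening and the grip force at its end, in the units of the state.
- robot.get_state(): the state, without advancing time (a new reading comes with each control period).
- robot.get_image(name): name is "scene" or "top"; returns the picture (384x512x3 uint8, red, green, blue); there is no depth.
- robot.calibration(name): a dict with "camera_matrix" (3x3 intrinsics, pixels), "k1" (the pictures are not rectified: a ray, as slopes to the right and down, at radius r is drawn at 1 + k1 r^2 times it, then the intrinsics apply), "R" (3x3) and "t" (3): a world point X has camera coordinates R X + t. Camera axes: x right, y down, z forward; pixel columns grow to the right and rows downward; lengths in m; the calibration is good to about 2 mm. A picture is of the moment at which its call begins. calibration takes no time and is no camera call.
- robot.job_done(): hands the job in; it is judged then, once.
The state is a dict: "t": time; "joint_pos": joint angles; "qvel": joint speeds; "joint_torque": joint torques, N m; "position": TCP position; "ee_rot": TCP orientation; "force": force on the tool from outside, world axes, zero at the start; "ft_torque": the same for the moment, N m; "gripper_width": finger opening in m; "gripper_force": force on a finger pad.
Only numpy, scipy, OpenCV 4.12 (cv2) and the standard library are available. Lean on these libraries where they do the work, as an engineer would, in place of code of your own. Each camera call takes 0.05 s, during which the arm holds its last target. There are 200 camera calls.

## Working session

There is one attempt and no reset: what is moved stays moved. The work goes in short steps, Python scripts to look and compute and a tool call to move; the robot and the scene stay as the last step left them, time stands still between calls to the robot, and variables do not carry over. Pictures are saved under pics/ and viewed, at most 10 in all, crops included, and the job is handed in when it is done.

Besides the shell and the picture viewer there is one more tool, called as name(argument=value, ...), one argument or row to a line, values as JSON. play_rows: Moves the arm, as the interface text tells. Its arguments: {"type":"object","properties":{"motion":{"type":"array"},"newtons":{"type":"number"}},"required":["motion"]}

```bash
mkdir -p pics
python3 - <<'E'
from plant import robot
import cv2
for n in("scene","top"):
    im=robot.get_image(n); cv2.imwrite(f"pics/{n}0.png",im[:,:,::-1])
    c=robot.calibration(n); print(n,c)
s=robot.get_state(); print(s)
E
```

```text
scene {'camera_matrix': array([[417.85634535,   0.        , 264.47657641],
       [  0.        , 417.85634535, 194.48811651],
       [  0.        ,   0.        ,   1.        ]]), 'k1': -0.12746636602076367, 'R': array([[ 0.54164688,  0.8404957 ,  0.01362467],
       [ 0.63088132, -0.39574538, -0.66736374],
       [-0.55552445,  0.37007104, -0.74460729]]), 't': array([-0.26961544, -0.29254   ,  1.96511497])}
top {'camera_matrix': array([[376.75769354,   0.        , 250.03576471],
       [  0.        , 376.75769354, 186.53358556],
       [  0.        ,   0.        ,   1.        ]]), 'k1': -0.029413662969712952, 'R': array([[-0.00177284, -0.99997916,  0.00620725],
       [-0.99737903,  0.00131918, -0.07234181],
       [ 0.07233212, -0.00631923, -0.99736058]]), 't': array([0.00994838, 0.50505687, 1.22714513])}
{'t': 0.1, 'joint_pos': array([-1.53908708e+00,  1.58991353e-01,  1.59810230e+00,  5.75211422e-06,
        1.38619669e+00, -2.10060363e-01]), 'qvel': array([-6.17141147e-04, -2.22206354e-04, -1.63388314e-03,  8.15028477e-04,
        4.41283118e-05, -1.16003978e-04]), 'joint_torque': array([ 8.97817135e-04, -3.86506176e+01, -3.22958922e+01,  7.03987805e-02,
        3.39991786e-02, -4.96955863e-05]), 'position': array([ 0.13765226, -0.55769866,  0.21371639]), 'ee_rot': array([-8.45221763e-04,  9.92702032e-01,  1.20590032e-01,  7.84115766e-05]), 'force': array([0.10102364, 0.98077564, 0.11263466]), 'ft_torque': array([-0.00630199,  0.04608504,  0.0174234 ]), 'gripper_force': 0.0, 'gripper_width': 0.09166088141019135}
```

View pics/scene0.png

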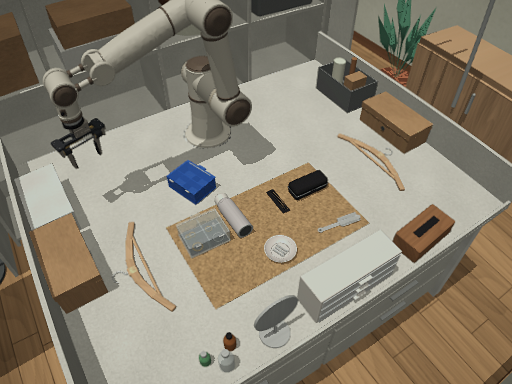

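View pics/top0.png

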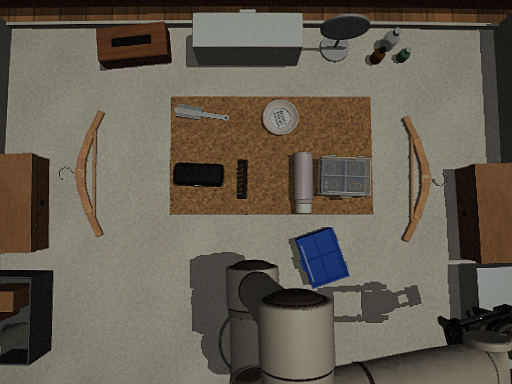

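The top view shows two box candidates. The clear acrylic one is at about (345,175), on the liner at the right end of the row. The blue one at about (321,257) is off the liner and is the look-alike, so I'll leave it alone. The can is at (303,182), the comb at (242,179), the case at (198,174) and the dish at (281,117). I'll check this in an enlarged crop.

```bash
cat > h.py <<'E'
import numpy as np, cv2
from plant import robot
def ray(n,uv,z):
    c=robot.calibration(n);K=c["camera_matrix"]
    p=cv2.undistortPoints(np.array(uv,float).reshape(-1,1,2),K,np.array([c["k1"],0,0,0]))[:,0]
    R,t=c["R"],c["t"];C=-R.T@t
    d=np.c_[p,np.ones(len(p))]@R
    return C+d*((z-C[2])/d[:,2])[:,None]
def crop(n,x0,y0,x1,y1,f,out):
    im=robot.get_image(n)[:,:,::-1]
    cv2.imwrite(out,cv2.resize(im[y0:y1,x0:x1],None,fx=f,fy=f,interpolation=cv2.INTER_CUBIC));return im
E
python3 - <<'E'
from h import *
crop("top",165,90,385,240,3.6,"pics/c1.png")
im=robot.get_image("top").astype(int)
sat=im.max(2)-im.min(2)
for r in (165,175,185): print(r,[(x,*im[r,x]) for x in range(286,326)][::1])
E
```

```text
165 [(286, np.int64(104), np.int64(73), np.int64(45)), (287, np.int64(106), np.int64(75), np.int64(45)), (288, np.int64(84), np.int64(62), np.int64(37)), (289, np.int64(41), np.int64(29), np.int64(20)), (290, np.int64(54), np.int64(42), np.int64(29)), (291, np.int64(47), np.int64(30), np.int64(16)), (292, np.int64(33), np.int64(26), np.int64(17)), (293, np.int64(42), np.int64(39), np.int64(35)), (294, np.int64(53), np.int64(51), np.int64(47)), (295, np.int64(66), np.int64(65), np.int64(61)), (296, np.int64(77), np.int64(71), np.int64(70)), (297, np.int64(89), np.int64(82), np.int64(81)), (298, np.int64(100), np.int64(93), np.int64(88)), (299, np.int64(101), np.int64(96), np.int64(94)), (300, np.int64(109), np.int64(102), np.int64(97)), (301, np.int64(118), np.int64(110), np.int64(104)), (302, np.int64(126), np.int64(123), np.int64(115)), (303, np.int64(136), np.int64(128), np.int64(124)), (304, np.int64(135), np.int64(127), np.int64(122)), (305, np.int64(138), np.int64(132), np.int64(123)), (306, np.int64(133), np.int64(124), np.int64(122)), (307, np.int64(131), np.int64(124), np.int
[... 4219 characters left out ...]
nt64(100)), (312, np.int64(87), np.int64(82), np.int64(78)), (313, np.int64(57), np.int64(46), np.int64(34)), (314, np.int64(58), np.int64(36), np.int64(20)), (315, np.int64(56), np.int64(38), np.int64(22)), (316, np.int64(56), np.int64(41), np.int64(24)), (317, np.int64(68), np.int64(52), np.int64(39)), (318, np.int64(76), np.int64(70), np.int64(61)), (319, np.int64(58), np.int64(57), np.int64(53)), (320, np.int64(28), np.int64(30), np.int64(27)), (321, np.int64(80), np.int64(84), np.int64(86)), (322, np.int64(93), np.int64(94), np.int64(98)), (323, np.int64(74), np.int64(79), np.int64(78)), (324, np.int64(72), np.int64(75), np.int64(77)), (325, np.int64(102), np.int64(102), np.int64(104))]
```

View pics/c1.png

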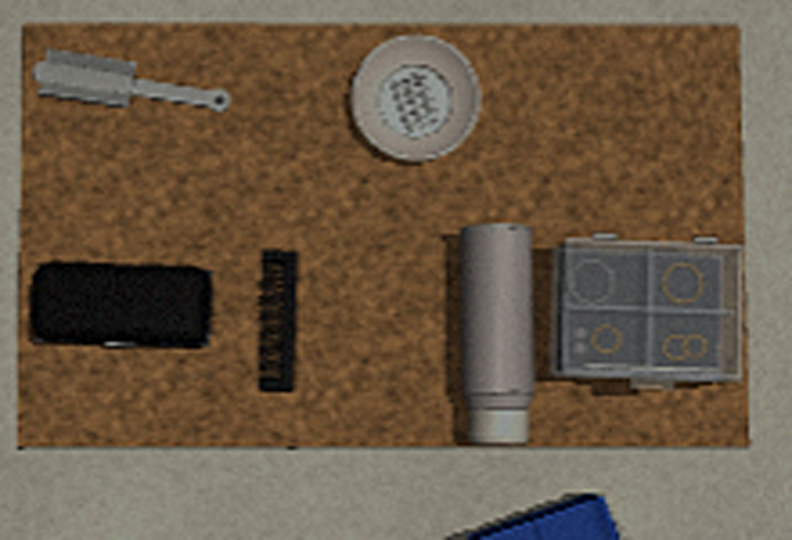

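The crop confirms it: a clear box with its near edge at about column 319, the can spanning 292.7–312.6, comb columns 237–247, and the case's right end at about 223.6. Next I'll convert these to metres.

Run:
```python
from h import *
P=lambda x,y:(165+x/3.6,90+y/3.6)
def s(l,uv,z): print(l,ray("top",uv,z).round(4).tolist())
s("box left base",[P(550,240),P(554,378)],.003)
s("box left top",[P(568,240),P(562,380)],.068)
s("box right top",[P(742,245),P(741,380)],.068)
s("case ends",[P(211,300),P(31,300)],.003); s("case ends z.05",[P(211,300),P(31,300)],.05)
s("can edges",[(293,165),(312.6,165),(293,185),(312.6,185)],.0355)
s("can bottom/top end z.0355",[P(495,224),P(497,392),P(498,442)],.05)
s("comb",[P(258,250),P(297,250),P(258,392),P(295,392)],.008)
s("liner",[P(22,24),P(740,24),P(748,447),P(20,447)],.003)
# scene view
im=robot.get_image("scene")[:,:,::-1]; cv2.imwrite("pics/s1.png",cv2.resize(im[150:310,160:370],None,fx=3.7,fy=3.7,interpolation=cv2.INTER_CUBIC))
```

```text
box left base [[0.6069, -0.2196, 0.003], [0.4775, -0.2214, 0.003]]
box left top [[0.597, -0.2234, 0.068], [0.4724, -0.2161, 0.068]]
box right top [[0.5925, -0.379, 0.068], [0.4722, -0.3751, 0.068]]
case ends [[0.5507, 0.0976, 0.003], [0.5509, 0.2654, 0.003]]
case ends z.05 [[0.5456, 0.0946, 0.05], [0.5458, 0.2561, 0.05]]
can edges [[0.5744, -0.1317, 0.0355], [0.5744, -0.196, 0.0355], [0.5087, -0.131, 0.0355], [0.5086, -0.1951, 0.0355]]
can bottom/top end z.0355 [[0.6143, -0.1612, 0.05], [0.4627, -0.1612, 0.05], [0.4181, -0.1616, 0.05]]
comb [[0.5969, 0.0537, 0.008], [0.5968, 0.0174, 0.008], [0.4647, 0.0536, 0.008], [0.4646, 0.0195, 0.008]]
liner [[0.8139, 0.2777, 0.003], [0.8146, -0.4047, 0.003], [0.4129, -0.4015, 0.003], [0.4143, 0.2738, 0.003]]
```

View pics/s1.png

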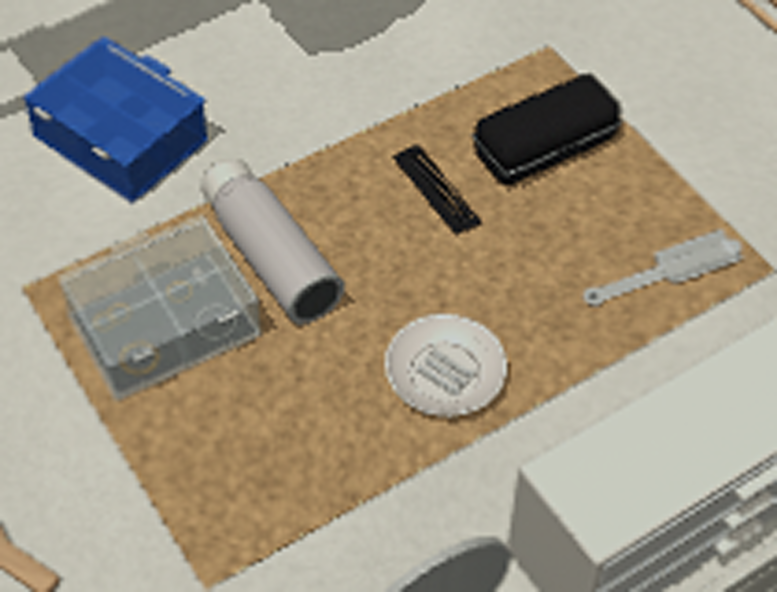

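The row's free gap runs from about y −0.219 (box) to 0.096 (case), so mid is y ≈ −0.062. The can axis is at y ≈ −0.163, with its straight body at x 0.463–0.614. I'll turn the finger line to lie along the can and roll it with both tips, in several short strokes. First comes the turn, then the travel.

play_rows(
  motion=[0,0,0,-6.92,0.07,0,0,0,-6.92,0.07,0,0,0,-6.92,0.07,0,0,0,-6.92,0.07,0,0,0,-6.92,0.07,0,0,0,-6.92,0.07,0,0,0,-6.92,0.07,0,0,0,-6.92,0.07],
)

```text
t: 0.92
position: [0.1377, -0.5581, 0.2144]
ee_rot: [-0.0, 0.821, 0.57, 0.0]
force: [0.6, 0.5, -0.2]
gripper_width: 0.0702
gripper_force: 0.0
```

play_rows(
  motion=[0,0,0,-6.92,0.07,0,0,0,-6.92,0.07,0,0,0,-6.92,0.07,0.015,0.015,0,0,0.07,0.027,0.028,0,0,0.07,0.027,0.028,0,0,0.07,0.027,0.028,0,0,0.07,0.027,0.028,0,0,0.07],
)

```text
t: 1.58
position: [0.2656, -0.4339, 0.2145]
ee_rot: [-0.0, 0.708, 0.707, 0.0]
force: [0.9, 0.5, -0.3]
gripper_width: 0.0699
gripper_force: 0.0
```

play_rows(
  motion=[0.027,0.028,0,0,0.07,0.027,0.028,0,0,0.07,0.027,0.028,0,0,0.07,0.027,0.028,0,0,0.07,0.027,0.028,0,0,0.07,0.027,0.028,0,0,0.07,0.027,0.028,0,0,0.07,0.02,0.02,0,0,0.07],
)

```text
t: 2.25
position: [0.4825, -0.2239, 0.2146]
ee_rot: [0.0, 0.707, 0.707, 0.0]
force: [0.4, -0.2, -1.0]
gripper_width: 0.0701
gripper_force: 0.0
```

play_rows(
  motion=[0.02,0.02,0.02,0,0.07,0.02,0.02,0.025,0,0.07,0.013,0.016,0.03,0,0.07,0,0,0.03,0,0.07,0,0,0.02,0,0.07,0,0,0.01,0,0.07,0,0,0,0,0.07,0,0,0,0,0.07],
)

```text
t: 2.92
position: [0.537, -0.1738, 0.0801]
ee_rot: [0.0, 0.707, 0.707, 0.0]
force: [-1.2, -0.3, 0.7]
gripper_width: 0.0701
gripper_force: 0.0
```

Run:
```python
from h import *
crop("scene",160,100,370,260,3.7,"pics/s2.png")
print(robot.get_state()["position"],robot.get_state()["force"])
```

```text
[ 0.53770143 -0.17426283  0.08113389] [ 0.18770866 -0.49382399  0.58322408]
```

View pics/s2.png

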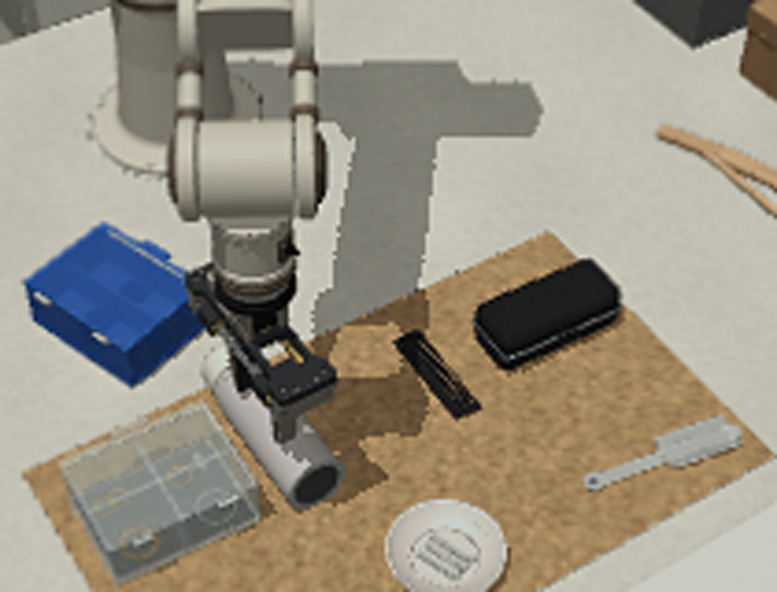

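The fingers sit above the can, lined up along it, with far tip near (285,440) in the crop. Next I'll come down gently.

play_rows(
  motion=[0,0,0.004,0,0.07,0,0,0.004,0,0.07,0,0,0.002,0,0.07,0,0,0.001,0,0.07,0,0,0.001,0,0.07,0,0,0.0005,0,0.07,0,0,0,0,0.07,0,0,0,0,0.07],
)

```text
t: 3.63
position: [0.5369, -0.1739, 0.0679]
ee_rot: [0.0, 0.707, 0.707, -0.0]
force: [-3.1, -1.3, 5.7]
gripper_width: 0.0703
gripper_force: 2.8
```

Contact at about 5 N. First stroke: 40 mm of fingertip travel.

play_rows(
  motion=[0.002,0,0,0,0.07,0.005,0,0,0,0.07,0.007,0,0,0,0.07,0.007,0,0,0,0.07,0.007,0,0,0,0.07,0.006,0,0,0,0.07,0.004,0,0,0,0.07,0.002,0,0,0,0.07],
)

```text
t: 4.3
position: [0.5367, -0.1333, 0.0682]
ee_rot: [-0.0, 0.707, 0.707, -0.0]
force: [-5.3, -1.5, 9.0]
gripper_width: 0.0701
gripper_force: 4.4
```

```bash
cat >> h.py <<'E'
def can():
    # right edge of can vs cork on rows near the cap (x~0.44..0.47) where the hand is not in the way; also brightness of cap
    im=robot.get_image("top").astype(int); s=im.max(2)-im.min(2)
    for r in (160,163,190,195,200,204,208):
        m=(s[r]<22)&(im[r].max(1)>48); xs=[x for x in range(250,316) if m[x]]
        if xs: print(r,xs[0],xs[-1],len(xs),ray("top",[(xs[0]-.5,r),(xs[-1]+.5,r)],.0355)[:,1].round(4))
E
python3 - <<'E'
from h import *
can(); crop("top",165,90,385,240,3.6,"pics/t2.png")
E
```

```text
160 287 315 15 [-0.1105 -0.2058]
163 289 312 18 [-0.117  -0.1958]
190 273 288 6 [-0.0639 -0.1161]
195 271 295 15 [-0.0573 -0.1388]
200 269 309 27 [-0.0507 -0.1843]
204 267 305 18 [-0.0441 -0.1711]
208 265 311 36 [-0.0376 -0.1905]
```

View pics/t2.png

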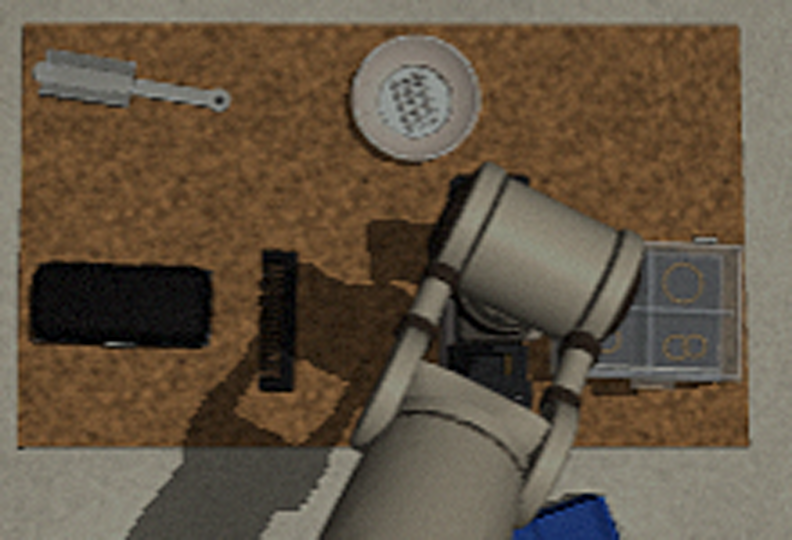

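The top view is blocked by the arm (the can is hidden under the wrist near crop (500,330)). I'll track the can's dark bottom disc in the scene view instead.

```bash
cat >> h.py <<'E'
def disc(show=True):
    im=robot.get_image("scene"); m=(im.max(2)<60).astype(np.uint8)
    m[:205]=0;m[260:]=0;m[:,:225]=0;m[:,310:]=0
    n,l,st,c=cv2.connectedComponentsWithStats(m)
    for i in range(1,n):
        if st[i,4]>40: print(c[i].round(1),st[i].tolist(),ray("scene",[c[i]],.0355)[0].round(4))
E
python3 - <<'E'
from h import *
im=cv2.imread("pics/s1.png"); print(ray("scene",[(160+318/3.7,150+299/3.7)],.0355))
disc()
E
```

```text
[[ 0.61485877 -0.15732705  0.0355    ]]
[283.  208.1] [276, 205, 14, 8, 64] [0.5975 0.0204 0.0355]
[249.7 228.2] [244, 223, 12, 11, 82] [ 0.612  -0.1395  0.0355]
```

play_rows(
  motion=[0,0,-0.005,0,0.07,0,0,-0.007,0,0.07,-0.011,0,0,0,0.07,-0.011,0,0,0,0.07,0,0,0,0,0.07,0,0,0.005,0,0.07,0,0,0,0,0.07,0,0,0,0,0.07],
)

```text
t: 5.12
position: [0.5361, -0.155, 0.0731]
ee_rot: [-0.001, 0.707, 0.707, -0.0]
force: [-0.2, 0.4, -0.1]
gripper_width: 0.0698
gripper_force: 0.0
```

Run:
```python
from h import *
disc()
```

```text
[240.4 207.2] [234, 205, 16, 12, 52] [ 0.5063 -0.1166  0.0355]
[283.1 208.1] [276, 205, 14, 8, 62] [0.5977 0.0206 0.0355]
[249.8 228.1] [245, 223, 11, 11, 80] [ 0.612  -0.1387  0.0355]
```

Rolling works: the can moved about 20 mm and stayed put when the hand lifted. Next stroke.

play_rows(
  motion=[0,0,0.003,0,0.07,0,0,0.002,0,0.07,0,0,0,0,0.07,0.002,0,0,0,0.07,0.005,0,0,0,0.07,0.007,0,0,0,0.07,0.007,0,0,0,0.07,0.007,0,0,0,0.07],
)

```text
t: 5.83
position: [0.5369, -0.1265, 0.0692]
ee_rot: [-0.0, 0.707, 0.707, 0.0]
force: [-0.9, -0.8, 0.4]
gripper_width: 0.0699
gripper_force: 0.0
```

play_rows(
  motion=[0.007,0,0,0,0.07,0.005,0,0,0,0.07,0.003,0,0,0,0.07,0,0,0,0,0.07,0,0,-0.005,0,0.07,0,0,-0.007,0,0.07,-0.01,0,0,0,0.07,-0.011,0,0,0,0.07],
)

```text
t: 6.5
position: [0.5375, -0.1345, 0.0821]
ee_rot: [0.001, 0.707, 0.707, 0.0]
force: [0.3, 0.2, 0.3]
gripper_width: 0.0701
gripper_force: 0.0
```

Run:
```python
from h import *
disc(); s=robot.get_state(); print(s["position"])
```

```text
[283.  208.1] [276, 205, 14, 8, 64] [0.5975 0.0204 0.0355]
[249.9 228.1] [245, 223, 11, 11, 81] [ 0.6118 -0.1385  0.0355]
[ 0.53740997 -0.13678537  0.08187889]
```

The tips hovered about 1.5 mm high and missed the can. Going back, with a full descent.

play_rows(
  motion=[-0.009,0,0,0,0.07,-0.01,0,0.004,0,0.07,0,0,0.004,0,0.07,0,0,0.003,0,0.07,0,0,0.002,0,0.07,0,0,0.001,0,0.07,0,0,0,0,0.07,0,0,0,0,0.07],
)

```text
t: 7.22
position: [0.5364, -0.1525, 0.0679]
ee_rot: [-0.0, 0.707, 0.707, -0.001]
force: [-4.6, -1.0, 8.6]
gripper_width: 0.0699
gripper_force: 4.3
```

play_rows(
  motion=[0.002,0,0,0,0.07,0.005,0,0,0,0.07,0.007,0,0,0,0.07,0.008,0,0,0,0.07,0.008,0,0,0,0.07,0.006,0,0,0,0.07,0.004,0,0,0,0.07,0.002,0,0,0,0.07],
)

```text
t: 7.88
position: [0.5362, -0.1098, 0.0681]
ee_rot: [-0.001, 0.707, 0.707, -0.001]
force: [-6.7, 0.6, 11.7]
gripper_width: 0.0703
gripper_force: 5.5
```

play_rows(
  motion=[0,0,-0.005,0,0.07,0,0,-0.007,0,0.07,-0.011,0,0,0,0.07,-0.011,0,0,0,0.07,0,0,0.005,0,0.07,0,0,0.005,0,0.07,0,0,0.002,0,0.07,0,0,0,0,0.07],
)

```text
t: 8.55
position: [0.5369, -0.1332, 0.0675]
ee_rot: [0.0, 0.707, 0.707, -0.0]
force: [-3.3, -0.9, 7.5]
gripper_width: 0.0697
gripper_force: 3.6
```

Run:
```python
from h import *
disc(); s=robot.get_state(); print(s["position"],s["force"])
```

```text
[283.  208.1] [276, 205, 14, 8, 64] [0.5975 0.0204 0.0355]
[254.9 225.5] [249, 221, 12, 10, 79] [ 0.6117 -0.1163  0.0355]
[ 0.53685037 -0.13301905  0.0674776 ] [-1.56370538 -1.00626019  7.77718906]
```

The can is 22 mm further on and the tips are back in contact. Two more strokes.

play_rows(
  motion=[0.002,0,0,0,0.07,0.005,0,0,0,0.07,0.007,0,-0.0002,0,0.07,0.008,0,-0.0002,0,0.07,0.008,0,0,0,0.07,0.006,0,0,0,0.07,0.004,0,0,0,0.07,0.002,0,0,0,0.07],
)

```text
t: 9.27
position: [0.5366, -0.0902, 0.0682]
ee_rot: [-0.0, 0.707, 0.707, -0.0]
force: [-5.3, -0.6, 10.8]
gripper_width: 0.0699
gripper_force: 5.3
```

play_rows(
  motion=[0,0,-0.005,0,0.07,0,0,-0.007,0,0.07,-0.011,0,0,0,0.07,-0.011,0,0,0,0.07,0,0,0.005,0,0.07,0,0,0.005,0,0.07,0,0,0.0023,0,0.07,0,0,0,0,0.07],
)

```text
t: 9.93
position: [0.5366, -0.1129, 0.0671]
ee_rot: [-0.0, 0.707, 0.707, -0.001]
force: [-1.5, -1.6, 2.9]
gripper_width: 0.0698
gripper_force: 2.2
```

play_rows(
  motion=[0.002,0,0,0,0.07,0.005,0,0,0,0.07,0.007,0,0,0,0.07,0.008,0,0,0,0.07,0.008,0,0,0,0.07,0.006,0,0,0,0.07,0.004,0,0,0,0.07,0.002,0,0,0,0.07],
)

```text
t: 10.6
position: [0.5364, -0.0701, 0.0682]
ee_rot: [-0.001, 0.707, 0.707, -0.001]
force: [-6.6, 0.2, 13.1]
gripper_width: 0.0699
gripper_force: 6.5
```

play_rows(
  motion=[0,0,-0.005,0,0.07,0,0,-0.007,0,0.07,-0.011,0,0,0,0.07,-0.011,0,0,0,0.07,0,0,0,0,0.07,0,0,0,0,0.07,0,0,0,0,0.07,0,0,0,0,0.07],
)

```text
t: 11.27
position: [0.5366, -0.0924, 0.0788]
ee_rot: [-0.0, 0.707, 0.707, -0.0]
force: [0.4, 0.1, -0.2]
gripper_width: 0.0702
gripper_force: 0.0
```

Run:
```python
from h import *
disc(); s=robot.get_state(); print(s["position"],s["force"])
```

```text
[283. 208.] [276, 205, 14, 8, 65] [0.5971 0.0207 0.0355]
[264.8 220.6] [259, 216, 12, 11, 78] [ 0.6115 -0.0724  0.0355]
[ 0.53667188 -0.09222801  0.07890651] [ 1.06676069 -1.08516124  0.11468412]
```

The can's centre is now about y −0.079. One last shorter stroke of 34 mm, then up and away.

play_rows(
  motion=[0,0,0.005,0,0.07,0,0,0.004,0,0.07,0,0,0.002,0,0.07,0,0,0.001,0,0.07,0,0,0,0,0.07,0.002,0,0,0,0.07,0.004,0,0,0,0.07,0.006,0,0,0,0.07],
)

```text
t: 11.98
position: [0.5369, -0.0806, 0.0679]
ee_rot: [0.0, 0.707, 0.707, -0.0]
force: [-5.1, -0.9, 9.0]
gripper_width: 0.0698
gripper_force: 4.2
```

play_rows(
  motion=[0.007,0,0,0,0.07,0.006,0,0,0,0.07,0.005,0,0,0,0.07,0.003,0,0,0,0.07,0.001,0,0,0,0.07,0,0,0,0,0.07,0,0,-0.005,0,0.07,0,0,-0.01,0,0.07],
)

```text
t: 12.65
position: [0.536, -0.0577, 0.0815]
ee_rot: [-0.001, 0.707, 0.707, -0.0]
force: [-0.2, -0.1, -0.1]
gripper_width: 0.0703
gripper_force: 0.0
```

play_rows(
  motion=[0,0,-0.03,0,0.07,0,0,-0.04,0,0.07,-0.02,-0.02,-0.02,0,0.07,-0.028,-0.028,0,0,0.07,-0.028,-0.028,0,0,0.07,-0.028,-0.028,0,0,0.07,-0.028,-0.028,0,0,0.07,-0.028,-0.028,0,0,0.07],
)

```text
t: 13.32
position: [0.3758, -0.2193, 0.173]
ee_rot: [0.001, 0.707, 0.707, 0.0]
force: [0.0, -1.0, -0.2]
gripper_width: 0.0702
gripper_force: 0.0
```

play_rows(
  motion=[-0.028,-0.028,0,0,0.07,-0.028,-0.028,0,0,0.07,-0.028,-0.028,0,0,0.07,-0.028,-0.028,0,0,0.07,-0.028,-0.028,0,0,0.07,-0.028,-0.025,0,0,0.07,-0.028,0,0,0,0.07,-0.015,0,0,0,0.07],
)

```text
t: 13.98
position: [0.2102, -0.4323, 0.1732]
ee_rot: [0.001, 0.709, 0.706, -0.001]
force: [-0.6, 0.5, 0.5]
gripper_width: 0.0701
gripper_force: 0.0
```

Run:
```python
from h import *
disc(); s=robot.get_state(); print(s["position"],s["force"])
crop("top",165,90,385,240,3.6,"pics/t3.png")
```

```text
[283.1 208.2] [276, 205, 14, 8, 61] [0.5979 0.0205 0.0355]
[268.6 218.8] [263, 214, 12, 11, 78] [ 0.6118 -0.0555  0.0355]
[ 0.21063554 -0.43361012  0.17333019] [-2.06663423  0.41682461 -0.12335138]
```

View pics/t3.png

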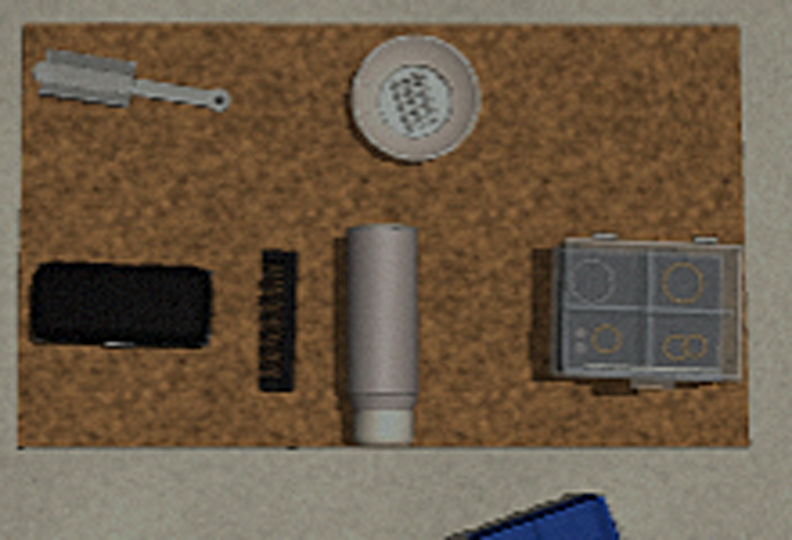

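The can lies between crop columns 347 and 417, so y ≈ −0.091 to −0.027. That leaves about 12.5 cm to the box and 12.3 cm to the case, with the comb and everything else in place. Handing in.

```bash
python3 -c "
from plant import robot
print(robot.get_state()['t'],robot.job_done())"
```

```text
the job is handed in; nothing more can be done
14.0833 None
```

The spray can now lies still with about 12 cm of room to both the jewellery box and the sunglasses case (measured from the top view), the comb and everything else look unmoved, the hand is off, and the job was handed in at 14 s.

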